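# Slide the yellow glasses case into the bay under the laptop stand

## Task

Put the yellow glasses case away under the laptop stand: slide it, lying flat and lengthwise, through the open front of the stand's bay until no more than about 6 cm of it sticks out. Leave the blue glasses case where it lies.

Things in the scene. Friction and masses are not known exactly. Their poses are not given: they have to be found in the camera images.
- yellow_case: mustard-yellow hard glasses case, a closed rounded box 160 long (its x) x 52 wide (its y) x 36 high (its z), about 0.12 kg, centre of mass in the middle, lying flat and loose on the desk. Origin: centre of its underside. Either end may go in first.
- blue_case: dark blue glasses case of the same shape and size, a bystander that must stay where it lies. Origin: centre of its underside.
- bay_mouth (a point): the open front of the bay under the laptop stand. The point lies on the desk, mid-opening, in the plane of the stand's front edge. x: level, straight into the bay; y: across; z: up. The opening is 88 wide and 54 high under an 8 thick roof plate, its side walls 8 thick; the bay is 130 deep to a fixed black back stop, and its floor is the desk itself.
- stand: fixed aluminium laptop stand, 240 deep (x) x 300 wide (y), 62 high; origin: its centre, on the desk. The open bay is at its +y side; the rest of the front (-x) is closed by a dark wooden drawer front that does not open. An open laptop stands on it, set back 45 from the front edge: base 14 thick, screen rising at the back to 265 above the desk.
Not all that is in view belongs to the job. There is more than one size of the yellow_case; the job needs the largest.

How it is judged:
At the end, for the whole second after the job is handed in: The yellow case rests still, flat on the desk (within 8 degrees), lengthwise in the bay (within 20 degrees of the bay's direction) and under its roof, at most 70 mm of its 160 mm sticking out of the front; the blue case is within 20 mm of where it began (x of yellow_case in the frame of bay_mouth above 0.01 m and y of yellow_case in the frame of bay_mouth between -0.03 and 0.03 m and height (world z) of yellow_case below 0.008 m and angle between yellow_case's own z axis and vertical below 0.15 rad and angle between the x axis of yellow_case and the x axis of bay_mouth, either way round below 0.35 rad and linear speed of yellow_case below 0.02 m/s and distance of blue_case from where it was at the start of the episode below 0.02 m); the robot touches nothing.
It fails at once if the blue glasses case is shifted by more than 20 mm (distance of blue_case from where it was at the start of the episode above 0.02 m).
It also fails if it takes over 38 s, if anything falls off the work surface, if the arm or the gripper's body presses on something with over 40 N, if the wrist force passes 120 N, or if a joint passes its speed limit or range.

## Robot

A 7-joint arm with a two-finger parallel gripper is mounted at the origin on the work surface. World frame = base frame: x ahead of the robot, y to its left, z up, the work surface at z = 0. Lengths are in m, angles in rad, forces in N, time in s.
With the tool pointing down it reaches from about 0.425 to 0.95 m from the base axis. Payload 4.7 kg.
Tool frame: the origin (TCP) lies midway between the tips of the shut fingers; the grasp point (between the pads) lies 19 mm behind it (robot.grip_point_offset is the distance from the TCP to the grasp point, in m); z points along the fingers, y is the line along which they close (so a half turn about z gives the same grasp; the last joint's range is limited). The gripper opens to 85 mm and grips with 20 to 120 N. Pads are 22 mm wide; open, the fingers measure 114 mm over their backs; the gripper's body (76 mm by 85 mm) begins 54 mm behind the grasp point. The pads swing forward as they close: fully open they stand 13 mm farther back than shut.
Start: joints at [-0.029, 0.469, -0.049, 1.532, 0.024, 1.141, -0.082], TCP at [0.675, 0, 0.231] pointing down, gripper open.
Joint ranges: [-2.59, 2.59], [-0.33, 1.99], [-1.39, 1.29], [0.1, 2.45], [-1.04, 4.18], [0.21, 1.99], [-2.66, 2.66]. Speed limits (rad/s): [2.57, 2.57, 3.14, 3.14, 3.14, 3.14, 3.14].

## Interface

Orientations are given as a unit quaternion [w, x, y, z].
In Python, from bench import robot gives the robot as it stands.
- The arm moves only by the tool jog_arm, never from a script. Its argument "targets" is a list that holds one entry, the list of rows, each a list of 5 numbers: the shift along the tool's x, y, z in cm, then the turn about the tool's z in degrees, then the opening, from 0 (shut) to 1 (fully open). A call has 1 to 8 rows; each row is the pose to reach, as a shift and turn from the pose commanded when the call began, along the tool's axes at that moment; what a row does not reach only later rows make up. A row lasts 1/8 s, in which the tool goes at most 62.5 mm and 10.7 degrees, less where a joint would pass 70% of its speed; a pose out of reach is approached as far as the arm can. A call with a gripper value outside its range is refused whole. The fingers move at their own pace and stop on an object; "newtons" is the grip in N (left out, the last holds). Time passes only in rows, so rows that repeat a pose let the fingers close. It gives the time, the measured TCP pose, the force, the opening and the grip force at its end, in the units of the state.
- robot.state(): the state, without advancing time (a new reading comes with each control period).
- robot.camera(name): name is "scene" or "side" or "wrist"; returns a dict with "pixels" (384x512x3 uint8, blue, green, red), "z_map" (384x512 float32, m along the optical axis (not along the pixel's ray), 0 where there is no reading), "K" (3x3 intrinsics, pixels), "rvec" (rotation vector, rad) and "tvec" (3), from world to camera coordinates, as OpenCV has them; the wrist camera has in their place "tool_from_camera" (4x4, takes a point from camera to tool coordinates, whose origin is the TCP and whose axes are the flange's). Camera axes: x right, y down, z forward; pixel columns grow to the right and rows downward; lengths in m; the calibration is good to about 2 mm. The wrist camera is an equidistant fisheye: a pixel r from the principal point sees the ray r / f radians off the axis. A picture is of the moment at which its call begins: read the wrist's pose just before it.
- robot.close_job(): hands the job in; it is judged then, once.
The state is a dict: "time": time; "q": joint angles; "joint_vel": joint speeds; "tau": joint torques, N m; "position": TCP position; "ee_rot": TCP orientation; "contact_force": force on the tool from outside, world axes, zero at the start; "ft_torque": the same for the moment, N m; "width": finger opening in m; "finger_force": force on a finger pad.
Only numpy, scipy, OpenCV 4.12 (cv2) and the standard library are available. Lean on these libraries where they do the work, as an engineer would, in place of code of your own. Each camera call takes 0.05 s, during which the arm holds its last target. There are 200 camera calls.

## Working session

There is one attempt and no reset: what is moved stays moved. The work goes in short steps, Python scripts to look and compute and a tool call to move; the robot and the scene stay as the last step left them, time stands still between calls to the robot, and variables do not carry over. Pictures are saved under pics/ and viewed, at most 10 in all, crops included, and the job is handed in when it is done.

Besides the shell and the picture viewer there is one more tool, called by a JSON object that holds its "api" and its "payload". jog_arm: Moves the arm, as the interface text tells. Its arguments: {"type":"object","properties":{"targets":{"type":"array","items":{"type":"array","items":{"type":"array","items":{"type":"number"}}}},"newtons":{"type":"number"}},"required":["targets"]}

```bash
mkdir -p pics; cat > h.py <<'E'
import numpy as np, cv2
from bench import robot
def cloud(c):
    K=c["K"];z=c["z_map"];v,u=np.mgrid[:384,:512]
    P=np.stack([(u-K[0,2])/K[0,0]*z,(v-K[1,2])/K[1,1]*z,z],-1)
    R=cv2.Rodrigues(np.array(c["rvec"],float))[0]
    return (P-np.array(c["tvec"]).ravel())@R
E
python3 - <<'E'
from h import *
a=robot.camera("scene");b=robot.camera("side")
np.save("a.npy",a,allow_pickle=True);np.save("b.npy",b,allow_pickle=True)
cv2.imwrite("pics/1.png",cv2.resize(a["pixels"],(800,600)));cv2.imwrite("pics/2.png",cv2.resize(b["pixels"],(800,600)))
for c in(a,b):
    P=cloud(c);hsv=cv2.cvtColor(c["pixels"],cv2.COLOR_BGR2HSV)
    for n,lo,hi in(("y",(18,110,80),(34,255,255)),("b",(100,100,20),(130,255,255))):
        m=cv2.inRange(hsv,lo,hi)
        k,l,s,ce=cv2.connectedComponentsWithStats(m)
        for i in range(1,k):
            if s[i,4]>60:
                Q=P[(l==i)&(c["z_map"]>0)]
                print(n,s[i],np.percentile(Q,[2,50,98],axis=0).round(3).tolist())
E
```

```text
y [157 173  22  36 496] [[0.279, -0.126, 0.012], [0.335, -0.097, 0.025], [0.38, -0.06, 0.028]]
y [282 240  42  29 425] [[0.637, -0.027, 0.015], [0.687, -0.017, 0.025], [0.717, 0.002, 0.028]]
y [ 163  271   84   67 2232] [[0.601, -0.297, 0.031], [0.63, -0.228, 0.036], [0.657, -0.15, 0.038]]
b [ 140  208   69   59 1647] [[0.437, -0.24, 0.015], [0.467, -0.176, 0.035], [0.485, -0.094, 0.038]]
y [231 103  43  34 638] [[0.598, -0.292, 0.025], [0.623, -0.21, 0.036], [0.653, -0.144, 0.039]]
y [184 150  37  24 387] [[0.609, -0.021, 0.015], [0.661, -0.002, 0.025], [0.713, 0.012, 0.028]]
y [310 172  37  35 508] [[0.278, -0.121, 0.017], [0.325, -0.086, 0.025], [0.377, -0.057, 0.028]]
b [449  84  20  20 312] [[0.086, -0.736, 0.005], [0.115, -0.67, 0.022], [0.149, -0.003, 0.431]]
b [340  99  20  11  63] [[0.374, -0.495, 0.007], [0.403, -0.464, 0.009], [0.427, -0.438, 0.012]]
b [278 133  34  44 787] [[0.427, -0.228, 0.013], [0.45, -0.142, 0.036], [0.475, -0.083, 0.039]]
```

View pics/1.png

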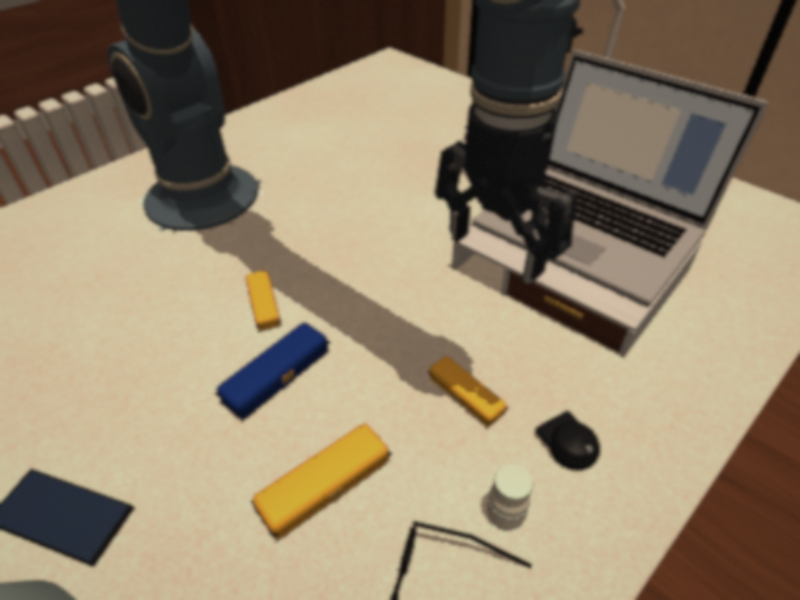

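View pics/2.png

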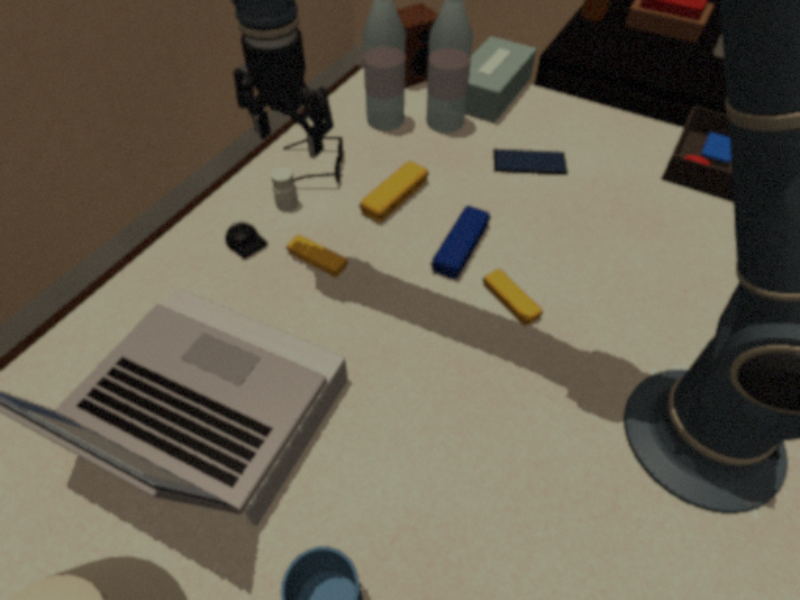

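The yellow pieces in picture 1 are at (262,300), (467,388) and (320,480). The last one measures about 160 mm and is 36 mm high, so it is the largest and the one meant. The other two are only about 28 mm high. The blue case is at (273,370). The bay is the opening at (480,270), to the left of the drawer front.

```bash
cat > m.py <<'E'
from h import *
a=np.load("a.npy",allow_pickle=True).item();b=np.load("b.npy",allow_pickle=True).item()
cv2.imwrite("pics/3.png",cv2.resize(a["pixels"][150:345,130:390],(800,600),interpolation=cv2.INTER_CUBIC))
def rect(Q):
    (c,s,an)=cv2.minAreaRect(Q[:,:2].astype(np.float32)); return np.round(c,4),np.round(s,4),round(an,1),len(Q)
for c in(a,b):
    P=cloud(c);hsv=cv2.cvtColor(c["pixels"],cv2.COLOR_BGR2HSV);Z=P[...,2]
    for n,lo,hi,bx in(("y",(15,90,60),(36,255,255),(.55,.70,-.34,-.11)),("b",(100,80,20),(130,255,255),(.38,.54,-.28,-.05))):
        m=(cv2.inRange(hsv,lo,hi)>0)&(P[...,0]>bx[0])&(P[...,0]<bx[1])&(P[...,1]>bx[2])&(P[...,1]<bx[3])&(Z>.008)
        print(n,rect(P[m]),"top",rect(P[m&(Z>.033)]))
    near=(P[...,0]>.4)&(P[...,1]>.04)&(P[...,1]<.6)&(c["z_map"]>0)
    for lo,hi in((.058,.066),(.072,.080)):
        m=(near&(Z>lo)&(Z<hi)).astype(np.uint8)
        m=cv2.morphologyEx(m,cv2.MORPH_OPEN,np.ones((2,2)))
        k,l,s,_=cv2.connectedComponentsWithStats(m)
        for i in np.argsort(-s[1:,4])[:3]+1: print(lo,s[i],rect(P[l==i]),cv2.boxPoints(cv2.minAreaRect(P[l==i][:,:2].astype(np.float32))).round(3).tolist())
E
python3 m.py
```

```text
y (array([ 0.6289, -0.2216]), array([0.1602, 0.0531]), 82.2, 2843) top (array([ 0.6286, -0.2216]), array([0.1556, 0.0499]), 83.3, 2121)
b (array([ 0.4591, -0.1657]), array([0.0491, 0.153 ]), 3.8, 1678) top (array([ 0.4579, -0.1653]), array([0.0473, 0.1521]), 4.3, 1222)
0.058 [ 345  168   79   44 1197] (array([ 0.7749, -0.0685]), array([0.1602, 0.7042]), 13.4, 1197) [[0.6159999966621399, 0.25600001215934753], [0.777999997138977, -0.4300000071525574], [0.9340000152587891, -0.3930000066757202], [0.7720000147819519, 0.2930000126361847]]
0.058 [295 145  44  31 641] (array([ 0.7041, -0.0888]), array([0.1024, 0.7554]), 29.6, 641) [[0.4729999899864197, 0.21400000154972076], [0.8460000157356262, -0.44200000166893005], [0.9350000023841858, -0.3919999897480011], [0.5619999766349792, 0.26499998569488525]]
0.058 [428 178   5   6  14] (array([0.7695, 0.3235]), array([0.0006, 0.0354]), 5.1, 14) [[0.7680000066757202, 0.3409999907016754], [0.7710000276565552, 0.3059999942779541], [0.7710000276565552, 0.3059999942779541], [0.7680000066757202, 0.3409999907016754]]
0.072 [ 350  108  103   87 4362] (arra
[... 1383 characters left out ...]
46700000762939453, 0.3440000116825104], [0.47200000286102295, 0.27300000190734863], [0.4749999940395355, 0.27300000190734863], [0.4690000116825104, 0.3440000116825104]]
0.058 [158 298  19  29  86] (array([0.4654, 0.3798]), array([0.0024, 0.0608]), 5.0, 86) [[0.4620000123977661, 0.4099999964237213], [0.46700000762939453, 0.3490000069141388], [0.4690000116825104, 0.3499999940395355], [0.46399998664855957, 0.4099999964237213]]
0.072 [   37   196   173   130 11945] (array([0.4746, 0.3475]), array([0.2615, 0.6126]), 81.2, 11945) [[0.15199999511241913, 0.26499998569488525], [0.7570000290870667, 0.1720000058412552], [0.796999990940094, 0.4300000071525574], [0.19200000166893005, 0.5230000019073486]]
```

View pics/3.png

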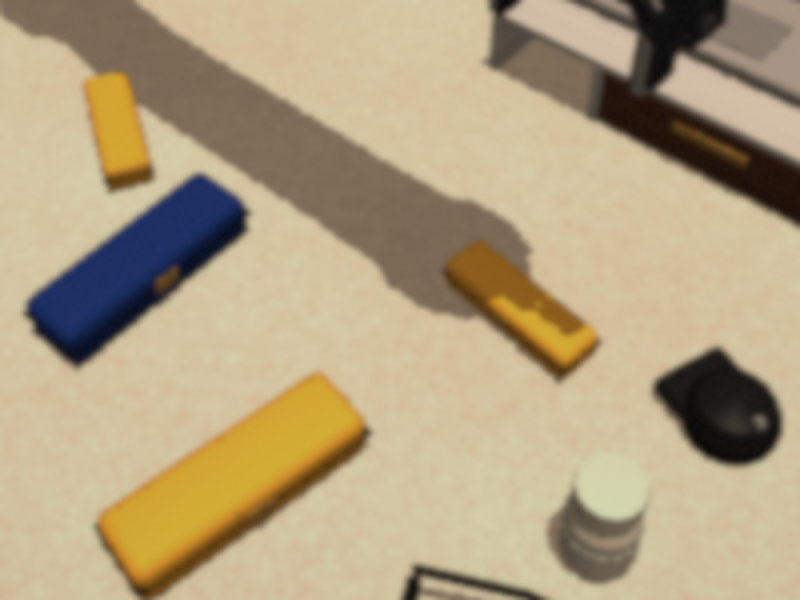

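The crop confirms it: the large yellow case is at (235,480) in the crop, and the two small ones are at (118,130) and (520,310). Next I need the stand's pose. I'll fit its vertical drawer-front plane and the roof strip.

```bash
cat > s.py <<'E'
from h import *
a=np.load("a.npy",allow_pickle=True).item();b=np.load("b.npy",allow_pickle=True).item()
def fit(Q):
    vx,vy,x,y=cv2.fitLine(Q[:,:2].astype(np.float32),cv2.DIST_HUBER,0,.002,.01).ravel(); return vx,vy,x,y
P=cloud(a);Z=P[...,2];X=P[...,0];Y=P[...,1]
m=(Z>.012)&(Z<.050)&(X>.55)&(X<.82)&(Y>.08)&(Y<.28)
m=cv2.erode(m.astype(np.uint8),np.ones((3,3)))>0
Q=P[m];vx,vy,x,y=fit(Q);print("front",len(Q),vx,vy,x,y,np.degrees(np.arctan2(vy,vx)),Q.min(0),Q.max(0))
r=(Q[:,0]-x)*-vy+(Q[:,1]-y)*vx;print("resid pct",np.percentile(r,[5,50,95]))
for c in(a,b):
    P=cloud(c);Z=P[...,2]
    rng=cv2.dilate(Z.astype(np.float32),np.ones((3,3)))-cv2.erode(Z.astype(np.float32),np.ones((3,3)))
    m=(abs(Z-.062)<.004)&(rng<.004)&(P[...,0]>.42)&(P[...,0]<.85)&(P[...,1]>.08)&(P[...,1]<.5)
    Q=P[m];R=cv2.minAreaRect(Q[:,:2].astype(np.float32));print("roof",len(Q),R,cv2.boxPoints(R).round(3).tolist())
# left side wall, side camera
P=cloud(b);m=(P[...,2]>.012)&(P[...,2]<.05)&(P[...,0]>.42)&(P[...,0]<.52)&(P[...,1]>.18)&(P[...,1]<.45)
m=cv2.erode(m.astype(np.uint8),np.ones((3,3)))>0
Q=P[m];print("side",len(Q),fit(Q),Q.min(0),Q.max(0))
E
python3 s.py
```

```text
front 791 0.99709284 0.076196395 0.67910415 0.1886713 4.369967 [0.57912064 0.17807898 0.01455127] [0.77927333 0.25589995 0.04796375]
resid pct [-2.14556544e-03  8.00642472e-05  1.92371750e-03]
roof 1175 ((0.6296287775039673, 0.2067752629518509), (0.292305052280426, 0.04597821831703186), 4.63457727432251) [[0.4819999933242798, 0.21799999475479126], [0.4860000014305115, 0.1720000058412552], [0.7770000100135803, 0.19599999487400055], [0.7730000019073486, 0.2409999966621399]]
roof 1009 ((0.6277530193328857, 0.2025834172964096), (0.29401904344558716, 0.03708872199058533), 3.2359259128570557) [[0.47999998927116394, 0.21299999952316284], [0.4819999933242798, 0.17599999904632568], [0.7760000228881836, 0.19200000166893005], [0.7730000019073486, 0.2290000021457672]]
side 376 (np.float32(0.075280145), np.float32(-0.9971624), np.float32(0.47050774), np.float32(0.30884936)) [0.46224684 0.18455982 0.01857838] [0.48070634 0.41033009 0.04514663]
```

```bash
cat > t.py <<'E'
from h import *
from scipy.spatial.transform import Rotation as Ro
def tool():
    s=robot.state();w,x,y,z=s["ee_rot"];return s,Ro.from_quat([x,y,z,w])
def rel(p,ang):  # shift in tool axes, cm, turn so tool x axis is along ang (mod 180), deg
    s,R=tool();d=R.inv().apply(np.array(p)-s["position"])*100
    v=R.inv().apply([np.cos(ang),np.sin(ang),0]);t=np.degrees(np.arctan2(v[1],v[0]));t=(t+90)%180-90
    print("t",s["time"],"pos",np.round(s["position"],4),"shift",d.round(2),"turn",round(t,1),"\n",R.as_matrix().round(3).tolist(),"q",np.round(s["q"],2),"F",np.round(s["contact_force"],1),"w",s["width"],s["finger_force"])
E
python3 -c "
from t import *
rel([.620,-.2805,.15],np.radians(82.8))"
```

```text
t 0.1 pos [0.6745 0.     0.2303] shift [-28.05  -5.43   8.05] turn 7.2 
 [[0.0, 1.0, -0.002], [1.0, -0.0, -0.0], [-0.0, -0.002, -1.0]] q [-0.03  0.47 -0.05  1.53  0.02  1.14 -0.08] F [ 0.2 -0.6  0.8] w 0.0854848170033161 0.0
```

{"api": "jog_arm", "payload": {"targets": [[[-5,-1,1,1.2,1],[-10,-2,2,2.4,1],[-15,-3,4,3.6,1],[-20,-4,5,4.8,1],[-25,-5,7,6,1],[-28,-5.4,8,7.2,1],[-28,-5.4,8,7.2,1],[-28,-5.4,8,7.2,1]]], "newtons": 60}}

```text
time: 1.1
position: [0.6215, -0.2785, 0.1512]
ee_rot: [-0.0, 0.75, 0.662, 0.001]
contact_force: [0.4, 0.3, 0.5]
width: 0.0855
finger_force: 0.0
```

```bash
python3 - <<'E'
from t import *
rel([.620,-.2805,.006],np.radians(82.8))
s,R=tool();c=robot.camera("wrist");cv2.imwrite("pics/4.png",c["pixels"])
K=c["K"];z=c["z_map"];v,u=np.mgrid[:384,:512]
dx=(u-K[0,2])/K[0,0];dy=(v-K[1,2])/K[1,1];r=np.hypot(dx,dy)+1e-9
k=np.tan(r)/r;P=np.stack([dx*k*z,dy*k*z,z],-1)
T=np.array(c["tool_from_camera"]);W=R.apply((P.reshape(-1,3)@T[:3,:3].T+T[:3,3]))+s["position"];W=W.reshape(384,512,3)
hsv=cv2.cvtColor(c["pixels"],cv2.COLOR_BGR2HSV)
m=(cv2.inRange(hsv,(15,90,60),(36,255,255))>0)&(z>0)&(W[...,2]>.033)&(W[...,2]<.042)&(abs(W[...,0]-.63)<.08)&(abs(W[...,1]+.22)<.13)
Q=W[m];print(len(Q),Q[:,2].mean(),cv2.minAreaRect(Q[:,:2].astype(np.float32)))
E
```

```text
t 1.1 pos [ 0.6215 -0.2785  0.1512] shift [-0.24 -0.13 14.52] turn 0.1 
 [[0.124, 0.992, 0.0], [0.992, -0.124, 0.001], [0.001, 0.0, -1.0]] q [ 0.34  0.55  0.03  1.6  -0.02  1.    0.25] F [0.4 0.3 0.5] w 0.08552337988742738 0.0
9150 0.03571076427604912 ((0.627735435962677, -0.22219055891036987), (0.1552075445652008, 0.04869253933429718), 83.24518585205078)
```

View pics/4.png

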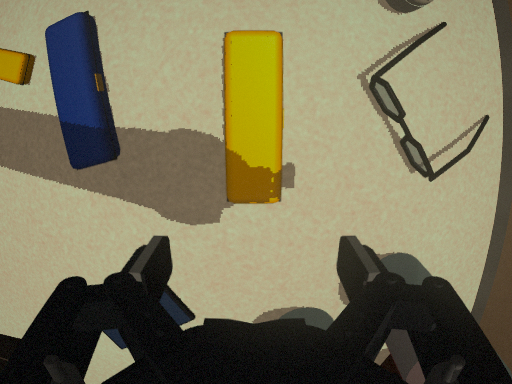

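The wrist view shows the yellow case centred at (254,115), with blue at (85,90) and well clear. There is something grey near (410,265), so I'll check clearance to the bottles before going down.

```bash
python3 - <<'E'
from t import *
b=np.load("b.npy",allow_pickle=True).item();P=cloud(b)
for u,v in((385,110),(450,110),(385,60),(450,60),(500,80)):
    print(u,v,P[int(v*.64),int(u*.64)].round(3))
m=(P[...,2]>.05)&(P[...,2]<.5)&(abs(P[...,0]-.62)<.25)&(P[...,1]<-.25)&(b["z_map"]>0)
Q=P[m];d=np.hypot(Q[:,0]-.62,Q[:,1]+.282);i=np.argsort(d)[:400:40];print(np.c_[Q[i],d[i]].round(3))
rel([.6206,-.2818,.006],np.radians(83.2))
E
```

```text
385 110 [ 0.76  -0.406  0.052]
450 110 [ 0.634 -0.469  0.058]
385 60 [ 0.755 -0.403  0.167]
450 60 [ 0.64  -0.462  0.17 ]
500 80 [ 0.576 -0.593  0.081]
[[ 0.652 -0.455  0.147  0.176]
 [ 0.64  -0.459  0.194  0.178]
 [ 0.658 -0.457  0.056  0.179]
 [ 0.661 -0.457  0.052  0.18 ]
 [ 0.743 -0.414  0.181  0.18 ]
 [ 0.655 -0.459  0.161  0.181]
 [ 0.751 -0.407  0.105  0.181]
 [ 0.651 -0.461  0.138  0.182]
 [ 0.744 -0.415  0.184  0.182]
 [ 0.656 -0.461  0.059  0.182]]
t 1.15 pos [ 0.6219 -0.2778  0.1515] shift [-0.43 -0.09 14.55] turn -0.2 
 [[0.123, 0.992, 0.001], [0.992, -0.123, 0.001], [0.001, 0.001, -1.0]] q [ 0.34  0.55  0.03  1.6  -0.02  1.    0.25] F [ 0.1  0.6 -0.3] w 0.08554396615979562 0.0
```

The bottles are at least 17 cm away, so I'll go down and grip.

{"api": "jog_arm", "payload": {"targets": [[[-0.3,-0.1,5,0,1],[-0.3,-0.1,10,0,1],[-0.3,-0.1,13,0,1],[-0.3,-0.1,14.4,0,1],[-0.3,-0.1,14.4,0,1],[-0.3,-0.1,14.4,0,0.3],[-0.3,-0.1,14.4,0,0.3],[-0.3,-0.1,14.4,0,0.3]]], "newtons": 60}}

```text
time: 2.15
position: [0.621, -0.2834, 0.0093]
ee_rot: [0.002, 0.75, 0.661, 0.001]
contact_force: [0.5, -0.5, 7.0]
width: 0.0508
finger_force: 64.6
```

{"api": "jog_arm", "payload": {"targets": [[[0,0,0,0,0.3],[0,0,0,0,0.3],[0,0,0,0,0.3]]]}}

```text
time: 2.52
position: [0.621, -0.2833, 0.0093]
ee_rot: [0.001, 0.75, 0.661, 0.001]
contact_force: [0.1, 0.5, 6.7]
width: 0.0509
finger_force: 64.6
```

{"api": "jog_arm", "payload": {"targets": [[[0,0,-2,0,0.3],[0,0,-5,0,0.3],[0,0,-7,0,0.3],[0,0,-7,0,0.3]]]}}

```text
time: 3.02
position: [0.6208, -0.2834, 0.0797]
ee_rot: [0.002, 0.75, 0.661, 0.001]
contact_force: [0.2, -0.5, -0.9]
width: 0.0509
finger_force: 63.9
```

```bash
python3 -c "
from t import *
rel([.545,.0165,.0125],np.radians(94.4))"
```

```text
t 3.025 pos [ 0.6208 -0.2834  0.0797] shift [ 28.81 -11.31   6.64] turn -11.6 
 [[0.125, 0.992, 0.004], [0.992, -0.125, -0.002], [-0.001, 0.004, -1.0]] q [ 0.35  0.62  0.03  1.65 -0.02  0.86  0.26] F [ 0.2 -0.5 -0.9] w 0.05093269861071051 63.88608455657959
```

{"api": "jog_arm", "payload": {"targets": [[[4,-1.6,0,-1.6,0.3],[8,-3.2,0,-3.2,0.3],[12,-4.8,0,-4.8,0.3],[16,-6.4,0,-6.4,0.3],[20,-8,0,-8,0.3],[24,-9.6,0,-9.6,0.3],[27,-10.8,0,-11,0.3],[28.8,-11.3,0,-11.6,0.3]]]}}

```text
time: 4.03
position: [0.5423, 0.0189, 0.0765]
ee_rot: [-0.001, 0.679, 0.735, -0.001]
contact_force: [0.0, -0.3, -1.0]
width: 0.0511
finger_force: 63.7
```

{"api": "jog_arm", "payload": {"targets": [[[0,0,0,0,0.3],[0,0,0,0,0.3]]]}}

```text
time: 4.28
position: [0.544, 0.0153, 0.0771]
ee_rot: [0.0, 0.68, 0.733, -0.0]
contact_force: [-0.1, -0.1, -0.8]
width: 0.0512
finger_force: 63.7
```

```bash
python3 - <<'E'
from t import *
rel([.545,.0165,.0125],np.radians(94.4))
a=robot.camera("scene");cv2.imwrite("pics/5.png",cv2.resize(a["pixels"][100:300,220:486],(800,600)))
P=cloud(a);hsv=cv2.cvtColor(a["pixels"],cv2.COLOR_BGR2HSV)
m=(cv2.inRange(hsv,(15,90,60),(36,255,255))>0)&(P[...,2]>.04)&(abs(P[...,0]-.54)<.1)&(P[...,1]>-.05)&(P[...,1]<.25)
Q=P[m];print(len(Q),np.percentile(Q,[2,50,98],axis=0).round(3),cv2.minAreaRect(Q[:,:2].astype(np.float32)))
T=Q[Q[:,2]>np.percentile(Q[:,2],40)];print("slope z per x,y",np.linalg.lstsq(np.c_[T[:,:2],np.ones(len(T))],T[:,2],rcond=None)[0])
E
```

```text
t 4.275 pos [0.544  0.0153 0.0771] shift [0.12 0.11 6.46] turn -0.1 
 [[-0.074, 0.997, 0.0], [0.997, 0.074, -0.001], [-0.001, -0.0, -1.0]] q [-0.06  0.45 -0.05  1.99  0.04  0.71 -0.07] F [-0.1 -0.1 -0.8] w 0.051234495129165676 63.73614192008972
1025 [[ 0.516 -0.003  0.075]
 [ 0.549  0.031  0.103]
 [ 0.607  0.15   0.184]] ((0.5596979260444641, 0.09713602811098099), (0.09605858474969864, 0.1999872922897339), 2.9473180770874023)
slope z per x,y [ 0.73226467 -0.00982086 -0.28733067]
```

View pics/5.png

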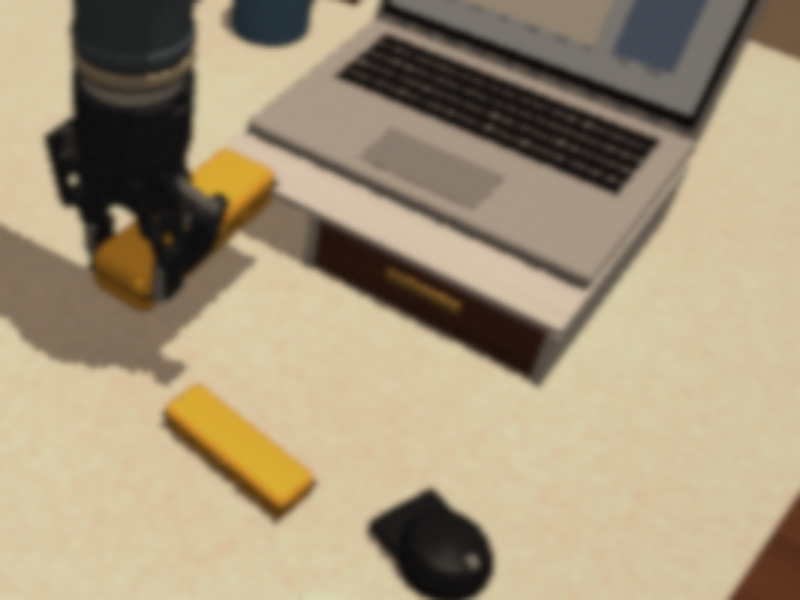

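The case is held level and aligned just in front of the bay opening at (290,225). The small case at (240,450) is clear. I'll lower it, then slide it in.

{"api": "jog_arm", "payload": {"targets": [[[0,0.1,2,0,0.3],[0,0.1,4.5,0,0.3],[0,0.1,6.4,0,0.3],[0,0.1,6.4,0,0.3]]]}}

```text
time: 4.82
position: [0.5437, 0.0155, 0.012]
ee_rot: [-0.001, 0.68, 0.733, -0.001]
contact_force: [-0.2, 0.5, -1.6]
width: 0.0507
finger_force: 63.8
```

{"api": "jog_arm", "payload": {"targets": [[[1.5,0,0,0,0.3],[3,0,0,0,0.3],[4.5,0,0,0,0.3],[6,0,0,0,0.3],[6,0,0,0,0.3]]]}}

```text
time: 5.45
position: [0.5399, 0.0793, 0.0135]
ee_rot: [-0.0, 0.678, 0.735, 0.0]
contact_force: [0.2, -0.2, -1.0]
width: 0.0506
finger_force: 63.8
```

{"api": "jog_arm", "payload": {"targets": [[[1.5,0,0,0,0.3],[3,0,0,0,0.3],[4.5,0,0,0,0.3],[6.3,0,0,0,0.3],[6.3,0,0,0,0.3]]]}}

```text
time: 6.08
position: [0.5349, 0.1424, 0.0134]
ee_rot: [-0.0, 0.678, 0.735, 0.001]
contact_force: [1.1, 0.8, -1.0]
width: 0.0507
finger_force: 63.7
```

{"api": "jog_arm", "payload": {"targets": [[[0,0,0.3,0,0.3],[0,0,0.3,0,0.3],[0,0,0.3,0,0.7],[0,0,0.2,0,1],[0,0,0.2,0,1],[0,0,0.2,0,1]]]}}

```text
time: 6.82
position: [0.5353, 0.1398, 0.0115]
ee_rot: [0.0, 0.679, 0.734, 0.0]
contact_force: [0.6, 0.1, -0.5]
width: 0.0856
finger_force: 0.0
```

```bash
python3 -c "
from t import *
rel([.5356,.141,.0125],np.radians(94.4))"
```

```text
t 6.825 pos [0.5353 0.1398 0.0115] shift [ 0.12  0.04 -0.1 ] turn -0.0 
 [[-0.077, 0.997, 0.0], [0.997, 0.077, 0.0], [0.0, 0.0, -1.0]] q [-0.3   0.56 -0.04  2.    0.04  0.58 -0.29] F [ 0.6  0.1 -0.5] w 0.08558949602550421 0.0
```

{"api": "jog_arm", "payload": {"targets": [[[0,0,-3,0,1],[0,0,-8,0,1],[-3,0,-12,0,1],[-8,0,-15,0,1],[-14,0,-15,0,1],[-20,0,-15,0,1],[-20,0,-15,0,1],[-20,0,-15,0,1]]]}}

```text
time: 7.82
position: [0.5504, -0.0591, 0.1612]
ee_rot: [-0.0, 0.679, 0.734, 0.0]
contact_force: [0.0, 0.2, 0.8]
width: 0.0853
finger_force: 0.0
```

```bash
python3 - <<'E'
from t import *
for n in("scene","side"):
    c=robot.camera(n);P=cloud(c);hsv=cv2.cvtColor(c["pixels"],cv2.COLOR_BGR2HSV)
    if n=="scene": cv2.imwrite("pics/6.png",cv2.resize(c["pixels"],(800,600)))
    m=(cv2.inRange(hsv,(15,90,40),(36,255,255))>0)&(P[...,2]>.008)&(abs(P[...,0]-.53)<.07)&(P[...,1]>.04)&(P[...,1]<.3)
    Q=P[m]
    if len(Q)>20:
        print(n,len(Q),np.percentile(Q,[1,50,99],axis=0).round(3),cv2.minAreaRect(Q[Q[:,2]>.03][:,:2].astype(np.float32)))
        s=(Q[:,:2]-[.5328,.1775])@[-.076,.997];print("sticks out",-s.min())
    m=(cv2.inRange(hsv,(100,80,20),(130,255,255))>0)&(abs(P[...,0]-.46)<.08)&(abs(P[...,1]+.165)<.11)&(P[...,2]>.008)
    print("blue",cv2.minAreaRect(P[m][:,:2].astype(np.float32)))
E
```

```text
scene 721 [[0.508 0.12  0.009]
 [0.542 0.151 0.034]
 [0.561 0.204 0.038]] ((0.534011721611023, 0.15912950038909912), (0.049277231097221375, 0.07931312918663025), 5.813243389129639)
sticks out 0.05834569730375152
blue ((0.4594188332557678, -0.1657378077507019), (0.04898931831121445, 0.15344689786434174), 4.266534805297852)
side 315 [[0.508 0.123 0.012]
 [0.529 0.142 0.036]
 [0.558 0.175 0.062]] ((0.5304940938949585, 0.14918769896030426), (0.054799940437078476, 0.055731866508722305), 7.050882816314697)
sticks out 0.05609117849630263
blue ((0.4557744264602661, -0.1407460868358612), (0.18843989074230194, 0.08221092075109482), 77.71102905273438)
```

View pics/6.png

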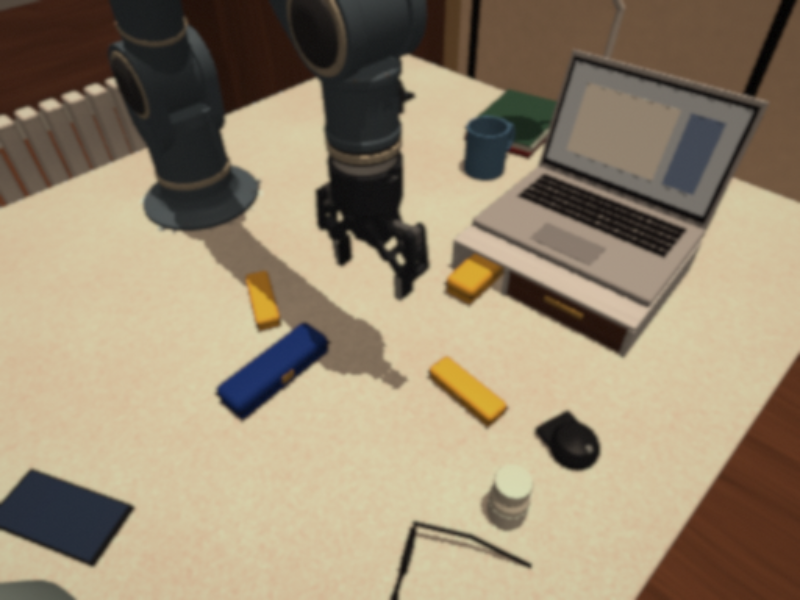

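The case at (475,275) lies flat in the bay with about 57 mm sticking out. The blue case hasn't moved.

```bash
python3 -c "
from bench import robot
print(robot.close_job())"
```

```text
the job is handed in; nothing more can be done
None
```

The large yellow case lies flat and lengthwise in the bay with about 57 mm sticking out, the blue case is where it began, and the job is handed in; the hand-in call gave no verdict.

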